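# Line up the browning-test pots by shade

## Task

The four sealed pots from the shelf-life test are to be compared for browning. Stand them in the four wells of the grey shade tray in order of shade, from the palest beside the white reference tile to the darkest beside the black one. Keep the pots upright, set each down gently without dropping it, and leave it standing flat on the floor of its well.

Things in the scene. Friction and masses are not known exactly. Their poses are not given: they have to be found in the camera images.
- pot_cream: loose sealed round pot, straight-sided, 48 mm across, 45 mm tall, 90 g, grey lid rim; pale cream filling seen through the top (41 mm window) and side. Starts on the 3 mm floor of a steel tray (rim 16 mm high), 28 mm or more clear of rim and neighbours; spare lids and a blue-capped vial there, up to 50 mm tall, are not part of the job. Origin: centre of its underside, z up.
- pot_caramel: loose sealed round pot, straight-sided, 48 mm across, 45 mm tall, 90 g, grey lid rim; golden caramel filling seen through the top (41 mm window) and side. Starts on the 3 mm floor of a steel tray (rim 16 mm high), 28 mm or more clear of rim and neighbours; spare lids and a blue-capped vial there, up to 50 mm tall, are not part of the job. Origin: centre of its underside, z up.
- pot_brown: loose sealed round pot, straight-sided, 48 mm across, 45 mm tall, 90 g, grey lid rim; mid-brown filling seen through the top (41 mm window) and side. Starts on the 3 mm floor of a steel tray (rim 16 mm high), 28 mm or more clear of rim and neighbours; spare lids and a blue-capped vial there, up to 50 mm tall, are not part of the job. Origin: centre of its underside, z up.
- pot_dark: loose sealed round pot, straight-sided, 48 mm across, 45 mm tall, 90 g, grey lid rim; very dark brown filling seen through the top (41 mm window) and side. Starts on the 3 mm floor of a steel tray (rim 16 mm high), 28 mm or more clear of rim and neighbours; spare lids and a blue-capped vial there, up to 50 mm tall, are not part of the job. Origin: centre of its underside, z up.
- well_a: First (an end one) of the four round wells in the fixed grey shade tray (440 x 92 mm, 12 mm thick). Well 64 mm across, 5 mm deep; wells 75 mm apart in a straight line. Origin: centre of the well's floor, 7 mm above the bench; x runs along the row from well_a towards well_d, y across it, z up.
- well_b: Second of the four round wells in the fixed grey shade tray (440 x 92 mm, 12 mm thick). Well 64 mm across, 5 mm deep; wells 75 mm apart in a straight line. Origin: centre of the well's floor, 7 mm above the bench; x runs along the row from well_a towards well_d, y across it, z up.
- well_c: Third of the four round wells in the fixed grey shade tray (440 x 92 mm, 12 mm thick). Well 64 mm across, 5 mm deep; wells 75 mm apart in a straight line. Origin: centre of the well's floor, 7 mm above the bench; x runs along the row from well_a towards well_d, y across it, z up.
- well_d: Fourth (the other end one) of the four round wells in the fixed grey shade tray (440 x 92 mm, 12 mm thick). Well 64 mm across, 5 mm deep; wells 75 mm apart in a straight line. Origin: centre of the well's floor, 7 mm above the bench; x runs along the row from well_a towards well_d, y across it, z up.
- white_tile: White glazed reference tile, 50 x 50 x 10 mm, fixed in the square pocket at one end of the grey shade tray, its centre 72.5 mm beyond the nearest well's centre, its top 17 mm above the bench. It may be at either end, next to well_a or next to well_d; the other tile is at the other end. It marks the pale end of the row. Origin: centre of its underside.
- black_tile: Black glazed reference tile, 50 x 50 x 10 mm, fixed in the square pocket at one end of the grey shade tray, its centre 72.5 mm beyond the nearest well's centre, its top 17 mm above the bench. It may be at either end, next to well_a or next to well_d; the other tile is at the other end. It marks the dark end of the row. Origin: centre of its underside.
There are look-alikes about, which are no part of the job. What is shaped like the pot_caramel but red is not meant.

How it is judged (in metres and radians):
At the end, for the whole second after the job is handed in: Counting from the white tile to the black tile the wells hold the cream, caramel, brown and dark pots in that order: each pot's centre within 12 mm of its well's centre, its underside within 4 mm of the well's floor, upright within 0.1 rad, and at rest (under 0.02 m/s) (((horizontal distance between white_tile and well_a below 0.12 m and horizontal distance between pot_cream and well_a below 0.012 m and z of pot_cream in the frame of well_a below 0.004 m and horizontal distance between pot_caramel and well_b below 0.012 m and z of pot_caramel in the frame of well_b below 0.004 m and horizontal distance between pot_brown and well_c below 0.012 m and z of pot_brown in the frame of well_c below 0.004 m and horizontal distance between pot_dark and well_d below 0.012 m and z of pot_dark in the frame of well_d below 0.004 m) or (horizontal distance between white_tile and well_d below 0.12 m and horizontal distance between pot_cream and well_d below 0.012 m and z of pot_cream in the frame of well_d below 0.004 m and horizontal distance between pot_caramel and well_c below 0.012 m and z of pot_caramel in the frame of well_c below 0.004 m and horizontal distance between pot_brown and well_b below 0.012 m and z of pot_brown in the frame of well_b below 0.004 m and horizontal distance between pot_dark and well_a below 0.012 m and z of pot_dark in the frame of well_a below 0.004 m)) and angle between each of pot_cream, pot_caramel, pot_brown, pot_dark's own z axis and vertical below 0.1 rad and linear speed of each of pot_cream, pot_caramel, pot_brown, pot_dark below 0.02 m/s); the robot touches nothing.
It fails at once if a pot is tipped more than 45 degrees (angle between any of pot_cream, pot_caramel, pot_brown, pot_dark's own z axis and vertical above 0.785 rad).
It fails at once if a pot is dropped or flung: it moves faster than 0.6 m/s with its underside less than 30 mm above the bench ((linear speed of pot_cream above 0.6 m/s and height (world z) of pot_cream below 0.03 m) or (linear speed of pot_caramel above 0.6 m/s and height (world z) of pot_caramel below 0.03 m) or (linear speed of pot_brown above 0.6 m/s and height (world z) of pot_brown below 0.03 m) or (linear speed of pot_dark above 0.6 m/s and height (world z) of pot_dark below 0.03 m)).
It also fails if it takes over 99 s, if anything falls off the work surface, if the arm or the gripper's body presses on something with over 40 N, if the wrist force passes 120 N, or if a joint passes its speed limit or range.

## Robot

A 6-joint arm with a two-finger parallel gripper is mounted at the origin on the work surface. World frame = base frame: x ahead of the robot, y to its left, z up, the work surface at z = 0. Lengths are in m, angles in degrees, forces in N, time in s.
With the tool pointing down it reaches from about 0.4 to 0.825 m from the base axis. Payload 7 kg.
Tool frame: the origin (TCP) lies midway between the tips of the shut fingers; the grasp point (between the pads) lies r.hold_point_z behind it (r.hold_point_z is the distance from the TCP to the grasp point, in m); z points along the fingers, x is the direction in which the jaws open and shut, and the axes are right-handed (so a half turn about z gives the same grasp; the last joint's range is limited). The gripper opens to 88 mm and grips with 3 to 60 N. Pads are 19 mm wide; open, the fingers measure 130 mm over their backs; the gripper's body (78 mm by 193 mm) begins 47 mm behind the grasp point.
Start: joints at [89.96, 20.546, 0.682, 0, -70.136, -16.507], TCP at [0.192, 0.647, 0.227] pointing down, gripper open.
Joint ranges: [-176.03, 176.03], [-82.01, 121.73], [-58.28, 71.71], [-173.87, 95.51], [-174.79, -0.11], [-173.66, 173.66]. Speed limits (degrees/s): [136.94, 136.94, 172.46, 180, 180, 180].

## Interface

Orientations are given as [roll, pitch, yaw] about the fixed x, y, z axes, in that order (R = Rz(yaw) Ry(pitch) Rx(roll)).
In Python, from plant import get_state, viewer, close_job, r gives the robot as it stands.
- The arm moves only by the tool apply_moves, never from a script. Its argument "plan" is a list of rows, each a list of 3 entries, a list of its own where there are three numbers: the closure in counts, from 0 (fully open) to 255 (shut), then the shift along the tool's x, y, z in units of 50 mm (1.0 is 50 mm), then the turn about the tool's z in units of 6 degrees (1.0 is 6 degrees). A call has 1 to 12 rows; each row shifts and turns the commanded pose from where the row before left it, along the tool's axes as they then stand; what a row does not reach is not made up. A row lasts 1/8 s, in which the tool goes at most 62.5 mm and 10.7 degrees, less where a joint would pass 70% of its speed; a pose out of reach is approached as far as the arm can. A call is refused whole if a number of a shift passes 1 or a number of a turn 1, either way. A call with a gripper value outside its range is refused whole. The fingers move at their own pace and stop on an object; "squeeze" is the grip in N (left out, the last holds). Time passes only in rows, so rows that do not move let the fingers close. It gives the time, the measured TCP pose, the force and the opening at its end, in the units of the state.
- get_state(): the state, without advancing time (a new reading comes with each control period).
- viewer.capture(name): name is "scene" or "top" or "wrist"; returns a dict with "frame" (480x640x3 uint8, blue, green, red), "K" (3x3 intrinsics, pixels), "R" (3x3) and "t" (3): a world point X has camera coordinates R X + t; the wrist camera has in their place "mount" (4x4, takes a point from camera to tool coordinates, whose origin is the TCP and whose axes are the tool frame's). Camera axes: x right, y down, z forward; pixel columns grow to the right and rows downward; lengths in m; the calibration is good to about 2 mm. The wrist camera is an equidistant fisheye: a pixel r from the principal point sees the ray r / f radians off the axis. A picture is of the moment at which its call begins: read the wrist's pose just before it. There is no depth.
- close_job(): hands the job in, once; it reports no verdict.
The state is a dict: "time_s": time; "joints": joint angles; "qd": joint speeds; "joint_torque": joint torques, N m; "tcp_pos": TCP position; "eef_rot": TCP orientation; "contact_force": force on the tool from outside, world axes, zero at the start; "moment": the same for the moment, N m; "gripper_width": finger opening in m.
Only numpy, scipy, OpenCV 4.12 (cv2) and the standard library are available. Lean on these libraries where they do the work, as an engineer would, in place of code of your own. Each camera call takes 0.05 s, during which the arm holds its last target.

## Working session

There is one attempt and no reset: what is moved stays moved. The work goes in short steps, Python scripts to look and compute and a tool call to move; the robot and the scene stay as the last step left them, time stands still between calls to the robot, and variables do not carry over. Pictures are saved under pics/ and viewed, and the job is handed in when it is done.

Besides the shell and the picture viewer there is one more tool, called as name([rows], argument=value, ...), one row to a line, values as JSON. apply_moves: Moves the arm, as the interface text tells. Its arguments: {"type":"object","properties":{"plan":{"type":"array","items":{"type":"array"}},"squeeze":{"type":"number"}},"required":["plan"]}

```bash
mkdir -p pics; ls
python3 - <<'E'
from plant import get_state, viewer, close_job, r
import cv2,json
s=get_state();print(s); print(r.hold_point_z)
for n in ["scene","top","wrist"]:
    c=viewer.capture(n); cv2.imwrite(f"pics/{n}0.png",c["frame"])
    print(n,{k:v.tolist() if hasattr(v,'tolist') else v for k,v in c.items() if k!="frame"})
E
```

```text
pics
{'time_s': 0.0, 'joints': array([ 8.99606599e+01,  2.05907508e+01,  6.31783195e-01, -1.93402384e-02,
       -7.01367211e+01, -1.65060531e+01]), 'qd': array([-0.07907992, -0.10720641, -0.01626871, -0.00280474, -0.02470425,
       -0.01255499]), 'joint_torque': array([ 1.37433013e-03, -5.82713664e+01,  2.93049073e+01,  6.99698567e+00,
        6.95427079e-03, -1.62337628e-04]), 'tcp_pos': array([0.19212395, 0.64654675, 0.22561776]), 'eef_rot': array([-1.79990242e+02, -9.69111788e-02, -1.06551988e+02]), 'contact_force': array([-0.77499608,  0.68388604,  0.25832667]), 'moment': array([-0.0394041 , -0.03271539,  0.03661209]), 'gripper_width': 0.08767517252806849}
0.0188
scene {'K': [[563.5031540266262, 0.0, 323.84143667129473], [0.0, 563.5031540266262, 241.54834691251787], [0.0, 0.0, 1.0]], 'R': [[-0.8338014306903212, 0.5518757980160234, -0.014431830893927113], [0.39725913705086136, 0.5816359874083858, -0.7098484036617095], [-0.38335408202910604, -0.5976057912333592, -0.7042066217211906]], 't': [0.4530186468428598, -0.18541495010819628, 1.1693609550539652]}
top {'K': [[473.33930471760107, 0.0, 322.78892886540285], [0.0, 473.33930471760107, 235.03321994583186], [0.0, 0.0, 1.0]], 'R': [[-0.02062310796679868, -0.9996398397449127, 0.017172018301741785], [-0.9973757406921939, 0.019378088162275528, -0.06975759154295127], [0.06939970674641152, -0.018565572814773747, -0.9974161619953688]], 't': [0.0063876884763349375, 0.5358788795553933, 0.8448316756938908]}
wrist {'K': [[371.64829954431775, 0.0, 320.74155858546544], [0.0, 371.64829954431775, 234.89825127072265], [0.0, 0.0, 1.0]], 'mount': [[0.9999991714782527, -0.0009122303664503126, 0.0009082282575787714, 0.00010606465670182086], [0.0006577389077459348, 0.968590753342616, 0.24865944566558074, -0.06831622522280191], [-0.0011065361894562016, -0.24865864226876008, 0.9685905508535166, -0.15701499923720033], [0.0, 0.0, 0.0, 1.0]]}
```

View pics/scene0.png

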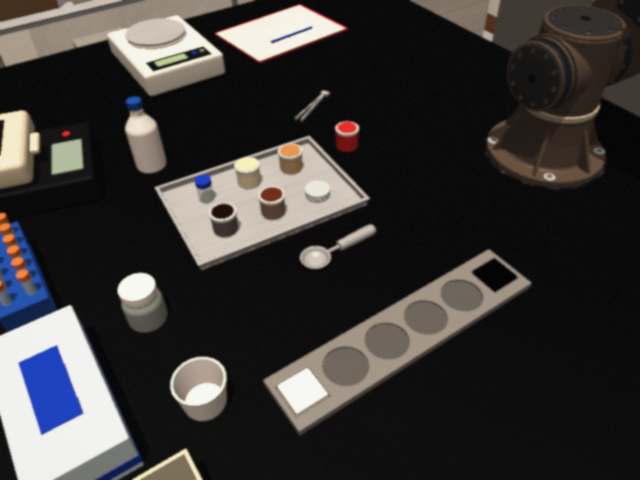

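View pics/top0.png

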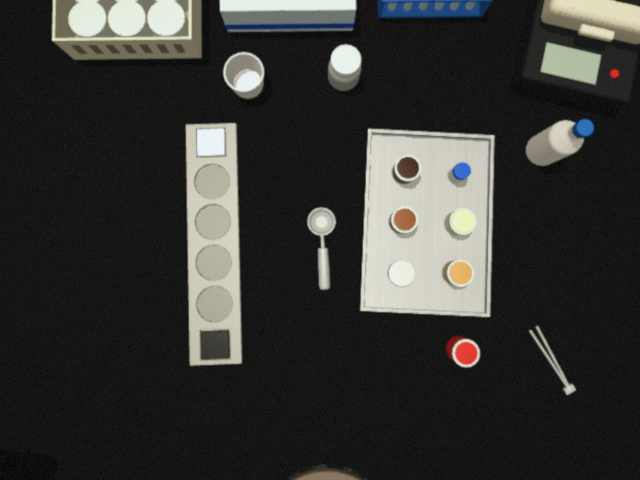

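View pics/wrist0.png

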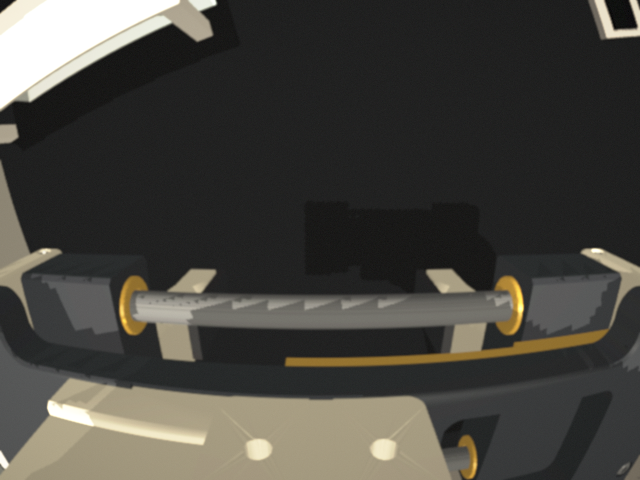

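The top view shows these items:
- **Pots:** cream (462,222), caramel (460,273), brown (405,220) and dark (407,168).
- **Not part of the job:** the red look-alike (465,352), a white lid (401,273) and a blue vial (461,171).
- **Shade tray:** the white tile (211,142) is at the far end and the black tile (215,345) at the near end.

Next I'll confirm these in a crop and measure them.

```bash
cat > h.py <<'E'
import numpy as np,cv2
def ray(c,uv,z):
    d=np.linalg.inv(c["K"])@np.array([uv[0],uv[1],1.]);R=np.array(c["R"]);t=np.array(c["t"])
    o=-R.T@t; d=R.T@d; return o+d*(z-o[2])/d[2]
def rayod(c,uv):
    R=np.array(c["R"]);d=R.T@(np.linalg.inv(c["K"])@np.array([uv[0],uv[1],1.]));return -R.T@np.array(c["t"]),d/np.linalg.norm(d)
def proj(c,X):
    p=np.array(c["K"])@(np.array(c["R"])@np.array(X)+np.array(c["t"]));return p[:2]/p[2]
E
python3 - <<'E'
from plant import *
from h import *
c=viewer.capture("top");s=viewer.capture("scene")
f=c["frame"];g=s["frame"]
a=cv2.resize(f[120:380,350:510],None,fx=2.2,fy=2.2,interpolation=cv2.INTER_CUBIC);b=cv2.resize(g[130:250,150:370],(418,228))
o=np.zeros((600,790,3),np.uint8);o[:a.shape[0],:a.shape[1]]=a;o[:228,360:778]=b
cv2.imwrite("pics/crop1.png",o)
hsv=cv2.cvtColor(f,cv2.COLOR_BGR2HSV)
for n,(u,v) in dict(cream=(462,222),caramel=(460,273),brown=(405,220),dark=(407,168),red=(465,352),vial=(461,171),lid=(401,273)).items():
    print(n,f[v,u],hsv[v,u])
# blobs by similarity to centre
for n,(u,v) in dict(cream=(462,222),caramel=(460,273),brown=(405,220),dark=(407,168)).items():
    d=np.abs(f.astype(int)-np.median(f[v-3:v+4,u-3:u+4].reshape(-1,3),0)).max(2)
    m=((d<35)*255).astype(np.uint8);m[:v-18]=0;m[v+18:]=0;m[:,:u-18]=0;m[:,u+18:]=0
    k,l,st,ce=cv2.connectedComponentsWithStats(m);i=l[v,u]
    P=ray(c,ce[i],.048); e=np.linalg.norm(ray(c,ce[i]+[1,0],.048)-P)
    print(n,ce[i],st[i],"diam mm",2*np.sqrt(st[i,4]/np.pi)*e*1e3,P, "scene px",proj(s,P))
for n,uv in dict(w=(211,142),w1=(212,181),w2=(213,221.5),w3=(214,262.5),w4=(215,303.5),b=(215,345)).items():
    P=ray(c,uv,.017 if n in'wb' else .012);print(n,P,proj(s,P))
E
```

```text
cream [192 243 234] [ 35  54 243]
caramel [101 180 230] [ 18 143 230]
brown [ 69 106 166] [ 11 149 166]
dark [45 59 84] [ 11 118  84]
red [ 55  63 229] [  1 194 229]
vial [207 109  53] [109 190 207]
lid [227 240 234] [ 44  14 240]
cream [463.18729097 219.99498328] [450 204  27  31 598] diam mm 49.242733412084796 [ 0.55577006 -0.25356487  0.048     ] scene px [244.61128587 164.85066319]
caramel [460.41576087 272.62228261] [450 262  22  22 368] diam mm 38.31961719589613 [ 0.46280148 -0.24480135  0.048     ] scene px [288.81063278 150.71898343]
brown [404.48672566 219.05309735] [395 209  20  21 339] diam mm 36.922079281070346 [ 0.55941879 -0.14911101  0.048     ] scene px [270.06388686 194.70279057]
dark [407.62616822 167.2741433 ] [398 158  20  20 321] diam mm 36.216383469304475 [ 0.65216818 -0.1577711   0.048     ] scene px [221.17266135 211.54343286]
w [0.71211173 0.19838695 0.017     ] [300.66273995 389.29586628]
w1 [0.64028469 0.19793907 0.012     ] [343.78471751 365.64483717]
w2 [0.56516099 0.19643935 0.012     ] [385.19224034 340.25535176]
w3 [0.49001331 0.19496157 0.012     ] [423.75029631 316.6287487 ]
w4 [0.41575811 0.19350134 0.012     ] [459.3116742  294.83837211]
b [0.34230705 0.19280821 0.017     ] [493.18991407 272.87793755]
```

View pics/crop1.png

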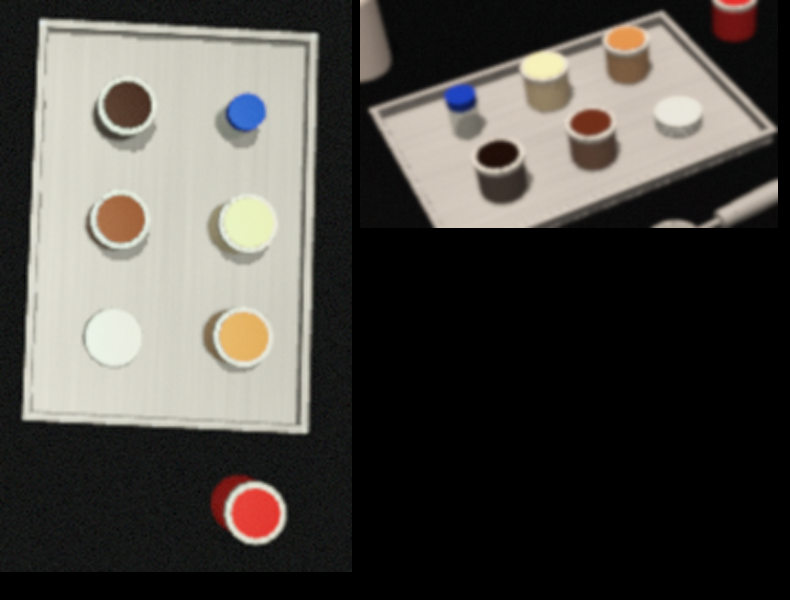

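Run:
```python
from plant import *
from h import *
c=viewer.capture("top");s=viewer.capture("scene")
def blob(img,u,v,sp,w,mode="rgb"):
    u=int(u);v=int(v)
    im=img if mode=="rgb" else cv2.cvtColor(img,cv2.COLOR_BGR2LAB)
    im=im.astype(int); d=np.abs(im-np.median(im[v-2:v+3,u-2:u+3].reshape(-1,3),0)); d=d.max(2)
    m=((d<sp)*255).astype(np.uint8);M=np.zeros_like(m);M[v-w:v+w,u-w:u+w]=m[v-w:v+w,u-w:u+w]
    k,l,st,ce=cv2.connectedComponentsWithStats(M);i=l[v,u]
    cn=max(cv2.findContours((l==i).astype(np.uint8),0,1)[0],key=cv2.contourArea)
    return ce[i],st[i],cn
def tri(a,b):
    o1,d1=rayod(c,a);o2,d2=rayod(s,b)
    t=np.linalg.lstsq(np.c_[d1,-d2],o2-o1,rcond=None)[0];p,q=o1+t[0]*d1,o2+t[1]*d2
    return (p+q)/2,np.linalg.norm(p-q)
for n,a,b,m,sp in [("cream",(462,222),(248,165),"lab",14),("caramel",(460,273),(290,152),"lab",18),("brown",(405,220),(272,194),"lab",18),("dark",(407,168),(223,212),"lab",18)]:
    A=blob(c["frame"],*a,sp,18,m);B=blob(s["frame"],*b,sp,18,m)
    X,e=tri(A[0],B[0]);print(n,A[0].round(1),A[1][2:],B[0].round(1),B[1][2:],"tri",X.round(4),e.round(4),"top ray",ray(c,A[0],.048).round(4),"scene ray",ray(s,B[0],.048).round(4))
T={}
for n,a,b in [("white",(211,142),(302,390)),("black",(215,345),(494,273))]:
    r_=[]
    for im,p in((c,a),(s,b)):
        A=blob(im["frame"],*p,40,32);box=cv2.minAreaRect(A[2]);q=A[2][:,0]
        P=ray(im,A[0],.017);r_.append(P);print(n,A[0].round(1),A[1],box[1],P.round(4))
    T[n]=(r_[0]+r_[1])/2; T[n+'t']=r_[0];T[n+'s']=r_[1]
for k in("","t","s"):
    w,b=T["white"+k],T["black"+k];L=np.linalg.norm(w-b);u=(b-w)/L;m=(w+b)/2
    print("L",L,[ (m+u*o)[:2].round(4) for o in(-.1125,-.0375,.0375,.1125)])
```

```text
cream [462.9 220.8] [ 23  23 426] [246.3 164. ] [ 22  13 223] tri [ 0.5536 -0.2517  0.0504] 0.0013 top ray [ 0.5544 -0.2529  0.048 ] scene ray [ 0.5519 -0.2541  0.048 ]
caramel [460.5 272.6] [ 22  22 377] [289.6 149.8] [ 18  12 170] tri [ 0.4623 -0.2436  0.0509] 0.0013 top ray [ 0.4628 -0.2449  0.048 ] scene ray [ 0.4599 -0.2466  0.048 ]
brown [404.5 219.1] [ 20  21 334] [271. 194.] [ 19  12 172] tri [ 0.5586 -0.1484  0.0498] 0.0015 top ray [ 0.5594 -0.1492  0.048 ] scene ray [ 0.5571 -0.1498  0.048 ]
dark [407.7 167.1] [ 20  19 309] [222.1 210.8] [ 19  12 176] tri [ 0.6513 -0.1571  0.0499] 0.0016 top ray [ 0.6524 -0.158   0.048 ] scene ray [ 0.65   -0.1585  0.048 ]
white [210.1 141.5] [197 128  27  28 704] (27.0, 26.0) [0.7131 0.2001 0.017 ]
white [301.8 389.9] [ 278  369   49   44 1174] (33.283931732177734, 37.41791915893555) [0.7113 0.2001 0.017 ]
black [214.7 344.5] [200 330  30  30 805] (28.31463050842285, 28.614255905151367) [0.3432 0.1933 0.017 ]
black [494.2 274.4] [473 259  43  32 740] (35.46622085571289, 25.09522819519043) [0.3435 0.1961 0.017 ]
L 0.36891442536895497 [array([0.6403, 0.199 ]), array([0.5653, 0.198 ]), array([0.4903, 0.1969]), array([0.4153, 0.1958])]
L 0.3699957629606878 [array([0.6406, 0.1987]), array([0.5657, 0.1974]), array([0.4907, 0.196 ]), array([0.4157, 0.1946])]
L 0.3678381163281119 [array([0.6399, 0.1993]), array([0.5649, 0.1985]), array([0.4899, 0.1977]), array([0.4149, 0.1969])]
```

Both cameras agree within about 2–3 mm, the tile spacing comes out at 369 mm (370 expected), and the pot tops at about 50 mm (48 expected). The four pots are the cream, golden, mid-brown and very dark ones in the tray. The red one outside the tray is not meant. I'll use one fixed diagonal jaw direction (yaw -135) for every pick and place, so the fingers clear the neighbours and the rim.

```bash
cat > go.py <<'E'
import sys,numpy as np
from plant import get_state
from scipy.spatial.transform import Rotation as Ro
P=dict(cream=(.5532,-.2535),caramel=(.4615,-.2455),brown=(.5582,-.1495),dark=(.651,-.158),
 w1=(.6403,.199),w2=(.5653,.198),w3=(.4903,.1969),w4=(.4153,.1958))
s=get_state();R=Ro.from_euler('xyz',s['eef_rot'],degrees=True).as_matrix()
p=s['tcp_pos'];print("t",round(s['time_s'],2),"tcp",p.round(4),"rot",s['eef_rot'].round(2),"w",round(s['gripper_width'],4),"F",s['contact_force'].round(1),"j6",s['joints'][5].round(1))
for a in sys.argv[1:]:
    n,z=a.split(":");d=np.array([*P[n],float(z)])-p
    print(a,"units",(R.T@d/.05).round(3),"world",d.round(4))
E
echo
```

```text
(no output)
```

apply_moves([
  [60,[0,0,0],0.95],
  [60,[0,0,0],0.95],
  [60,[0,0,0],0.95],
  [60,[0,0,0],0.95],
  [60,[0,0,0],0.94],
  [60,[0,0,0],0],
], squeeze=20)

```text
time_s: 1.1
tcp_pos: [0.1923, 0.647, 0.2265]
eef_rot: [-180.0, -0.0, -135.0]
contact_force: [0.0, -0.0, 0.3]
gripper_width: 0.0668
```

```bash
python3 go.py dark:0.11
```

```text
t 1.1 tcp [0.1923 0.647  0.2265] rot [-180.     -0.   -134.95] w 0.0668 F [ 0.  -0.   0.3] j6 -44.9
dark:0.11 units [  4.912 -17.868   2.331] world [ 0.4587 -0.805  -0.1165]
```

apply_moves([
  [60,[0.25,-0.9,0],0],
  [60,[0.25,-0.9,0],0],
  [60,[0.25,-0.9,0],0],
  [60,[0.25,-0.9,0],0],
  [60,[0.25,-0.9,0],0],
  [60,[0.25,-0.9,0],0],
  [60,[0.25,-0.9,0],0],
  [60,[0.25,-0.9,0],0],
  [60,[0.25,-0.9,0],0],
  [60,[0.25,-0.9,0],0],
  [60,[0.25,-0.9,0],0],
  [60,[0.25,-0.9,0],0],
])

```text
time_s: 2.6
tcp_pos: [0.4687, 0.1579, 0.2269]
eef_rot: [-180.0, 0.1, -134.8]
contact_force: [0.1, 1.3, -0.3]
gripper_width: 0.067
```

```bash
python3 go.py dark:0.11
```

```text
t 2.6 tcp [0.4687 0.1579 0.2269] rot [-1.8000e+02  5.0000e-02 -1.3482e+02] w 0.067 F [ 0.1  1.3 -0.3] j6 3.8
dark:0.11 units [ 1.914 -7.038  2.337] world [ 0.1823 -0.3159 -0.1169]
```

apply_moves([
  [60,[0.24,-0.88,0.29],0],
  [60,[0.24,-0.88,0.29],0],
  [60,[0.24,-0.88,0.29],0],
  [60,[0.24,-0.88,0.29],0],
  [60,[0.24,-0.88,0.29],0],
  [60,[0.24,-0.88,0.29],0],
  [60,[0.24,-0.88,0.29],0],
  [60,[0.24,-0.88,0.29],0],
  [60,[0,0,0],0],
  [60,[0,0,0],0],
])

```text
time_s: 3.85
tcp_pos: [0.649, -0.1577, 0.1103]
eef_rot: [180.0, -0.0, -134.9]
contact_force: [0.6, 0.4, 0.5]
gripper_width: 0.0671
```

```bash
python3 go.py dark:0.012
python3 - <<'E'
from plant import *
import cv2
c=viewer.capture("wrist");cv2.imwrite("pics/w1.png",c["frame"])
E
```

```text
t 3.85 tcp [ 0.649  -0.1577  0.1103] rot [ 1.7997e+02 -2.0000e-02 -1.3494e+02] w 0.0671 F [0.6 0.4 0.5] j6 42.0
dark:0.012 units [-0.025 -0.034  1.966] world [ 0.002  -0.0003 -0.0983]
```

View pics/w1.png

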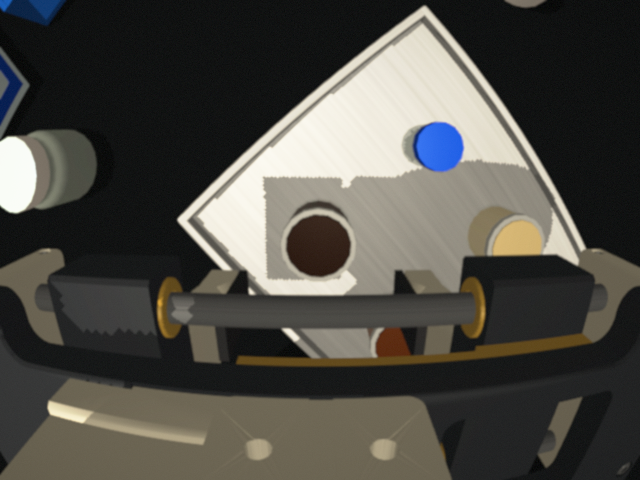

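The wrist view shows the dark pot at (319,243) between the open fingers. I'll check its position with the fisheye model.

```bash
cat > wr.py <<'E'
import numpy as np,cv2,sys
from plant import get_state,viewer
from scipy.spatial.transform import Rotation as Ro
def wray(s,c,uv,z):
    K=c["K"];x=(uv[0]-K[0][2])/K[0][0];y=(uv[1]-K[1][2])/K[1][1];th=np.hypot(x,y)+1e-12
    d=np.array([np.sin(th)*x/th,np.sin(th)*y/th,np.cos(th)]);M=np.array(c["mount"])
    R=Ro.from_euler('xyz',s['eef_rot'],degrees=True).as_matrix()
    o=s['tcp_pos']+R@M[:3,3];d=R@M[:3,:3]@d
    return o+d*(z-o[2])/d[2]
def wblob(f,u,v,sp=18,w=45):
    im=cv2.cvtColor(f,cv2.COLOR_BGR2LAB).astype(int)
    d=np.abs(im-np.median(im[v-3:v+4,u-3:u+4].reshape(-1,3),0)).max(2)
    M=np.zeros(d.shape,np.uint8);M[v-w:v+w,u-w:u+w]=(d<sp)[v-w:v+w,u-w:u+w]
    k,l,st,ce=cv2.connectedComponentsWithStats(M);i=l[v,u];return ce[i],st[i]
if __name__=="__main__":
    u,v,z=int(sys.argv[1]),int(sys.argv[2]),float(sys.argv[3])
    s=get_state();c=viewer.capture("wrist");ce,st=wblob(c["frame"],u,v)
    print(ce,st,wray(s,c,ce,z).round(4))
    if len(sys.argv)>4: cv2.imwrite(sys.argv[4],c["frame"])
E
python3 wr.py 319 243 .048
```

```text
[318.76383126 244.96334716] [ 288  216   62   59 2892] [ 0.6542 -0.1597  0.048 ]
```

apply_moves([
  [60,[-0.03,-0.05,0.3],0],
  [60,[0,0,0.4],0],
  [60,[0,0,0.4],0],
  [60,[0,0,0.4],0],
  [60,[0,0,0.3],0],
  [60,[0,0,0.16],0],
  [60,[0,0,0],0],
  [60,[0,0,0],0],
])

```text
time_s: 4.95
tcp_pos: [0.6526, -0.1582, 0.0132]
eef_rot: [-180.0, 0.0, -135.0]
contact_force: [-1.3, 0.4, 0.3]
gripper_width: 0.0673
```

```bash
python3 go.py dark:0.012
```

```text
t 4.95 tcp [ 0.6526 -0.1582  0.0132] rot [-1.7995e+02  4.0000e-02 -1.3497e+02] w 0.0673 F [-1.3  0.4  0.3] j6 42.0
dark:0.012 units [0.019 0.026 0.025] world [-0.0016  0.0002 -0.0012]
```

apply_moves([
  [80,[0,0,0],0],
  [100,[0,0,0],0],
  [110,[0,0,0],0],
  [120,[0,0,0],0],
  [140,[0,0,0],0],
  [180,[0,0,0],0],
  [180,[0,0,0],0],
  [180,[0,0,0],0],
], squeeze=20)

```text
time_s: 5.95
tcp_pos: [0.6521, -0.1583, 0.0127]
eef_rot: [-180.0, 0.0, -135.0]
contact_force: [-0.8, -0.5, 1.6]
gripper_width: 0.048
```

```bash
python3 go.py dark:0.012
```

```text
t 5.95 tcp [ 0.6521 -0.1583  0.0127] rot [-179.99    0.   -134.99] w 0.048 F [-0.8 -0.5  1.6] j6 42.0
dark:0.012 units [0.011 0.02  0.013] world [-0.0011  0.0003 -0.0007]
```

The grip closed at 48.0 mm as it should. Lifting the pot.

apply_moves([
  [180,[0,0,-0.1],0],
  [180,[0,0,-0.3],0],
  [180,[0,0,-0.4],0],
  [180,[0,0,-0.4],0],
  [180,[0,0,-0.4],0],
  [180,[0,0,-0.4],0],
  [180,[0,0,0],0],
])

```text
time_s: 6.82
tcp_pos: [0.6534, -0.1583, 0.1154]
eef_rot: [-179.8, 0.2, -135.0]
contact_force: [-0.3, 0.8, -1.7]
gripper_width: 0.0475
```

```bash
python3 go.py w4:0.11; python3 wr.py 319 243 .048 pics/w2.png
```

```text
t 6.83 tcp [ 0.6534 -0.1583  0.1154] rot [-1.7981e+02  1.7000e-01 -1.3497e+02] w 0.0475 F [-0.3  0.8 -1.7] j6 42.0
w4:0.11 units [-1.644  8.375  0.087] world [-0.2381  0.3541 -0.0054]
[320.8598862  255.91109531] [ 276  241   88   36 1406] [ 0.6519 -0.1558  0.048 ]
```

View pics/w2.png

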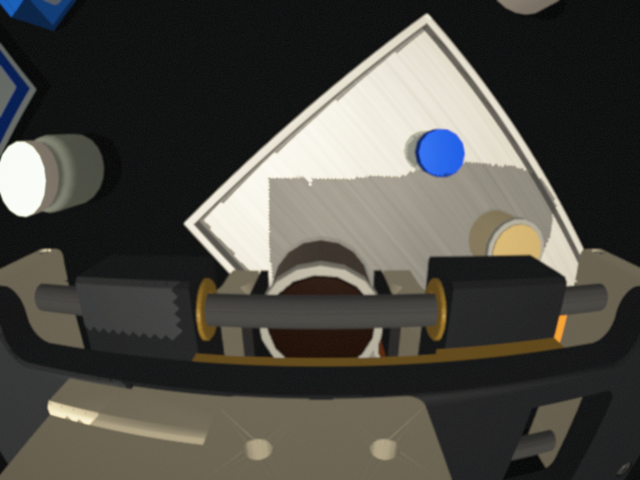

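The dark pot is held upright and centred at about (320,315). Moving it to well 4, next to the black tile.

apply_moves([
  [180,[-0.06,0.3,0],0],
  [180,[-0.14,0.7,0],0],
  [180,[-0.18,0.9,0],0],
  [180,[-0.18,0.9,0],0],
  [180,[-0.18,0.9,0],0],
  [180,[-0.18,0.9,0],0],
  [180,[-0.18,0.9,0],0],
  [180,[-0.18,0.9,0],0],
  [180,[-0.18,0.9,0],0],
  [180,[-0.12,0.7,0],0],
  [180,[-0.06,0.37,0],0],
  [180,[0,0,0],0],
])

```text
time_s: 8.38
tcp_pos: [0.4127, 0.1962, 0.1122]
eef_rot: [180.0, -0.0, -134.8]
contact_force: [0.5, 0.2, -1.0]
gripper_width: 0.0477
```

```bash
python3 go.py w4:0.0167
python3 - <<'E'
from plant import *
import cv2
c=viewer.capture("top");cv2.imwrite("pics/t2.png",c["frame"])
c=viewer.capture("wrist");cv2.imwrite("pics/w3.png",c["frame"])
E
```

```text
t 8.38 tcp [0.4127 0.1962 0.1122] rot [ 1.7999e+02 -4.0000e-02 -1.3484e+02] w 0.0477 F [ 0.5  0.2 -1. ] j6 -5.1
w4:0.0167 units [-0.033 -0.043  1.91 ] world [ 0.0026 -0.0004 -0.0955]
```

View pics/w3.png

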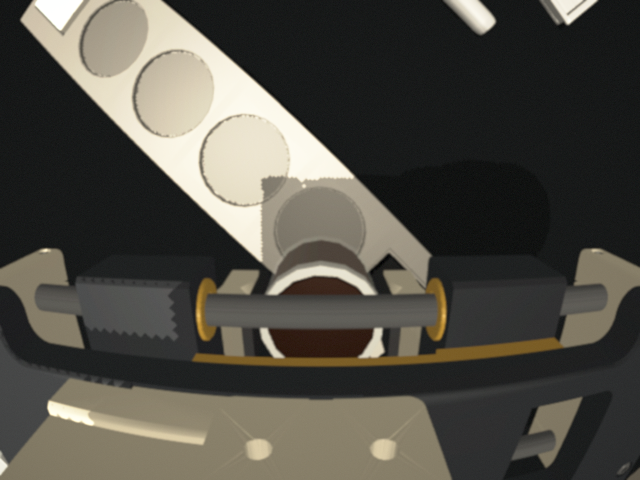

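The wrist view shows the wells: w3 about (245,160), w2 (173,93), w1 (114,38). The pot hangs over w4. I'll cross-check the well positions.

Run:
```python
from wr import *
s=get_state();c=viewer.capture("wrist")
for n,uv in dict(w3=(245,160),w2=(173.5,93.5),w1=(114,38)).items(): print(n,wray(s,c,uv,.012).round(4))
```

```text
w3 [0.4909 0.1933 0.012 ]
w2 [0.5642 0.1947 0.012 ]
w1 [0.6377 0.196  0.012 ]
```

apply_moves([
  [180,[-0.02,-0.06,0.3],0],
  [180,[0,0,0.4],0],
  [180,[0,0,0.4],0],
  [180,[0,0,0.3],0],
  [180,[0,0,0.2],0],
  [180,[0,0,0.1],0],
  [180,[0,0,0.1],0],
  [180,[0,0,0.05],0],
  [180,[0,0,0],0],
])

```text
time_s: 9.65
tcp_pos: [0.4169, 0.1942, 0.0202]
eef_rot: [-180.0, 0.0, -135.0]
contact_force: [-0.1, 0.1, -1.0]
gripper_width: 0.0477
```

```bash
python3 go.py w4:0.0167
```

```text
t 9.65 tcp [0.4169 0.1942 0.0202] rot [-1.8000e+02  1.0000e-02 -1.3498e+02] w 0.0477 F [-0.1  0.1 -1. ] j6 -4.6
w4:0.0167 units [0.001 0.045 0.069] world [-0.0016  0.0016 -0.0035]
```

apply_moves([
  [180,[0,0.02,0.02],0],
  [180,[0,0,0.02],0],
  [180,[0,0,0.02],0],
  [180,[0,0,0.02],0],
  [180,[0,0,0],0],
  [180,[0,0,0],0],
])

```text
time_s: 10.4
tcp_pos: [0.4162, 0.1949, 0.0166]
eef_rot: [-180.0, 0.0, -135.0]
contact_force: [-2.3, -0.7, 7.6]
gripper_width: 0.0475
```

```bash
python3 go.py w4:0.0167
```

```text
t 10.4 tcp [0.4162 0.1949 0.0166] rot [-1.8000e+02  1.0000e-02 -1.3498e+02] w 0.0475 F [-2.3 -0.7  7.6] j6 -4.8
w4:0.0167 units [ 0.     0.025 -0.002] world [-0.0009  0.0009  0.0001]
```

The pot touched down at the height I expected. Releasing and rising.

apply_moves([
  [125,[0,0,0],0],
  [110,[0,0,0],0],
  [95,[0,0,0],0],
  [60,[0,0,0],0],
  [60,[0,0,0],0],
  [60,[0,0,-0.2],0],
  [60,[0,0,-0.4],0],
  [60,[0,0,-0.5],0],
  [60,[0,0,-0.5],0],
  [60,[0,0,-0.4],0],
  [60,[0,0,0],0],
])

```text
time_s: 11.78
tcp_pos: [0.417, 0.1957, 0.1181]
eef_rot: [180.0, 0.2, -135.0]
contact_force: [-0.6, -1.0, -0.4]
gripper_width: 0.0668
```

```bash
python3 go.py brown:0.115;python3 wr.py 320 240 .052 pics/w4.png
```

```text
t 11.78 tcp [0.417  0.1957 0.1181] rot [ 180.      0.23 -134.97] w 0.0668 F [-0.6 -1.  -0.4] j6 -4.7
brown:0.115 units [ 2.889 -6.878  0.05 ] world [ 0.1412 -0.3452 -0.0031]
[323.14873646 247.8267148 ] [ 293  219   61   58 2770] [0.4184 0.1934 0.052 ]
```

View pics/w4.png

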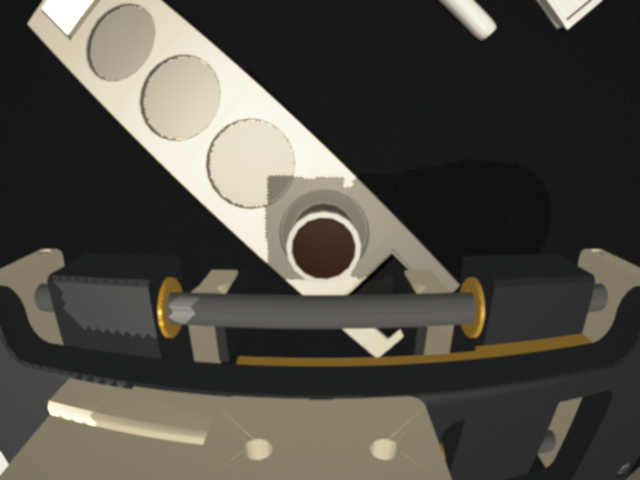

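The dark pot stands upright in w4. Next is the brown pot.

apply_moves([
  [60,[0.2,-0.5,0],0],
  [60,[0.34,-0.8,0],0],
  [60,[0.36,-0.86,0],0],
  [60,[0.36,-0.86,0],0],
  [60,[0.36,-0.86,0],0],
  [60,[0.36,-0.86,0],0],
  [60,[0.36,-0.86,0],0],
  [60,[0.34,-0.8,0],0],
  [60,[0.21,-0.5,0.05],0],
  [60,[0,0,0],0],
  [60,[0,0,0],0],
])

```text
time_s: 13.2
tcp_pos: [0.5572, -0.151, 0.1127]
eef_rot: [179.9, -0.1, -135.0]
contact_force: [-0.3, -0.4, -0.2]
gripper_width: 0.0672
```

```bash
python3 go.py brown:0.0127;python3 wr.py 319 245 .048 pics/w5.png
```

```text
t 13.2 tcp [ 0.5572 -0.151   0.1127] rot [ 1.7993e+02 -7.0000e-02 -1.3501e+02] w 0.0672 F [-0.3 -0.4 -0.2] j6 40.8
brown:0.0127 units [-0.038  0.005  2.   ] world [ 0.001   0.0015 -0.1   ]
[316.75302245 247.97271157] [ 286  219   62   59 2895] [ 0.5614 -0.151   0.048 ]
```

View pics/w5.png

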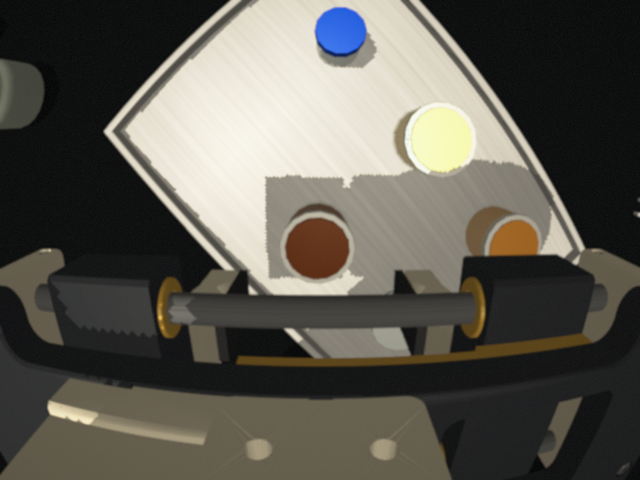

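The brown pot is at (317,248), between the fingers. Descending and gripping.

apply_moves([
  [60,[-0.04,-0.03,0.3],0],
  [60,[0,0,0.4],0],
  [60,[0,0,0.4],0],
  [60,[0,0,0.4],0],
  [60,[0,0,0.3],0],
  [60,[0,0,0.16],0],
  [60,[0,0,0.04],0],
  [60,[0,0,0],0],
  [60,[0,0,0],0],
])

```text
time_s: 14.38
tcp_pos: [0.5609, -0.1509, 0.0142]
eef_rot: [-180.0, 0.0, -135.0]
contact_force: [-0.6, 1.3, 0.7]
gripper_width: 0.0668
```

apply_moves([
  [80,[0,0,0],0],
  [100,[0,0,0],0],
  [110,[0,0,0],0],
  [120,[0,0,0],0],
  [140,[0,0,0],0],
  [180,[0,0,0],0],
  [180,[0,0,0],0],
  [180,[0,0,0],0],
], squeeze=20)

```text
time_s: 15.38
tcp_pos: [0.5605, -0.1509, 0.0136]
eef_rot: [-180.0, -0.0, -135.0]
contact_force: [-0.3, 0.7, 1.4]
gripper_width: 0.0478
```

apply_moves([
  [180,[0,0,-0.1],0],
  [180,[0,0,-0.3],0],
  [180,[0,0,-0.4],0],
  [180,[0,0,-0.4],0],
  [180,[0,0,-0.4],0],
  [180,[0,0,-0.4],0],
  [180,[0,0,0],0],
  [180,[0,0,0],0],
])

```text
time_s: 16.38
tcp_pos: [0.5602, -0.1508, 0.1136]
eef_rot: [180.0, 0.0, -135.0]
contact_force: [-0.3, -0.0, -0.9]
gripper_width: 0.0478
```

```bash
sed -i 's/w1=.*/w1=(.640,.1977),w2=(.5653,.1967),w3=(.4906,.1957),w4=(.4155,.1946))/' go.py; python3 go.py w3:0.112
```

```text
t 16.38 tcp [ 0.5602 -0.1508  0.1136] rot [ 1.7999e+02  1.0000e-02 -1.3500e+02] w 0.0478 F [-0.3 -0.  -0.9] j6 40.8
w3:0.112 units [-3.916  5.883  0.033] world [-0.0696  0.3465 -0.0016]
```

apply_moves([
  [180,[-0.2,0.3,0],0],
  [180,[-0.4,0.6,0],0],
  [180,[-0.5,0.75,0],0],
  [180,[-0.5,0.75,0],0],
  [180,[-0.5,0.75,0],0],
  [180,[-0.5,0.75,0],0],
  [180,[-0.5,0.75,0],0],
  [180,[-0.5,0.75,0],0],
  [180,[-0.22,0.34,0],0],
  [180,[-0.1,0.14,0],0],
  [180,[0,0,0],0],
  [180,[0,0,0],0],
])

```text
time_s: 17.88
tcp_pos: [0.4911, 0.1947, 0.1134]
eef_rot: [180.0, -0.0, -135.0]
contact_force: [0.5, 0.1, -1.1]
gripper_width: 0.0477
```

```bash
python3 go.py w3:0.0176
```

```text
t 17.88 tcp [0.4911 0.1947 0.1134] rot [ 1.7999e+02 -3.0000e-02 -1.3505e+02] w 0.0477 F [ 0.5  0.1 -1.1] j6 2.0
w3:0.0176 units [-0.009  0.021  1.916] world [-0.0005  0.001  -0.0958]
```

apply_moves([
  [180,[-0.01,0.02,0.3],0],
  [180,[0,0,0.4],0],
  [180,[0,0,0.4],0],
  [180,[0,0,0.3],0],
  [180,[0,0,0.2],0],
  [180,[0,0,0.1],0],
  [180,[0,0,0.1],0],
  [180,[0,0,0.05],0],
  [180,[0,0,0],0],
])

```text
time_s: 19.0
tcp_pos: [0.4908, 0.1967, 0.0212]
eef_rot: [-180.0, 0.0, -135.0]
contact_force: [0.2, 0.4, -1.1]
gripper_width: 0.0475
```

apply_moves([
  [180,[0,0,0.02],0],
  [180,[0,0,0.02],0],
  [180,[0,0,0.02],0],
  [180,[0,0,0.01],0],
  [180,[0,0,0],0],
  [180,[0,0,0],0],
])

```text
time_s: 19.75
tcp_pos: [0.4908, 0.1967, 0.0176]
eef_rot: [-180.0, 0.0, -135.0]
contact_force: [0.2, -0.0, 0.2]
gripper_width: 0.0477
```

apply_moves([
  [180,[0,0,0.01],0],
  [180,[0,0,0],0],
  [180,[0,0,0],0],
])

```text
time_s: 20.12
tcp_pos: [0.4908, 0.1966, 0.0176]
eef_rot: [-180.0, 0.0, -135.0]
contact_force: [-2.3, -0.2, 7.1]
gripper_width: 0.0472
```

apply_moves([
  [125,[0,0,0],0],
  [110,[0,0,0],0],
  [95,[0,0,0],0],
  [60,[0,0,0],0],
  [60,[0,0,0],0],
  [60,[0,0,-0.2],0],
  [60,[0,0,-0.4],0],
  [60,[0,0,-0.5],0],
  [60,[0,0,-0.5],0],
  [60,[0,0,-0.4],0],
  [60,[0,0,0],0],
])

```text
time_s: 21.5
tcp_pos: [0.4917, 0.1974, 0.1194]
eef_rot: [-180.0, 0.2, -135.0]
contact_force: [-1.3, -0.0, -0.5]
gripper_width: 0.0672
```

```bash
python3 go.py cream:0.115;python3 wr.py 320 240 .052 pics/w6.png
```

```text
t 21.5 tcp [0.4917 0.1974 0.1194] rot [-179.97    0.23 -134.97] w 0.0672 F [-1.3 -0.  -0.5] j6 1.9
cream:0.115 units [ 5.512 -7.243  0.068] world [ 0.0615 -0.4509 -0.0044]
[323.15302491 250.42419929] [ 293  221   61   59 2810] [0.4917 0.1965 0.052 ]
```

View pics/w6.png

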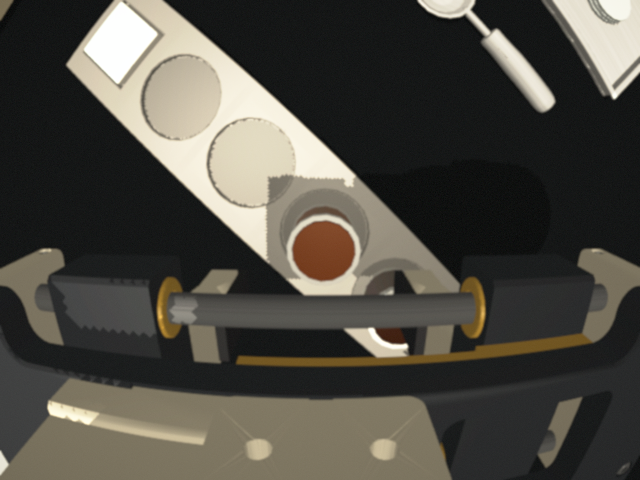

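The brown pot stands in w3. Next is the caramel pot.

apply_moves([
  [60,[0.4,-0.35,0],0],
  [60,[0.7,-0.6,0],0],
  [60,[0.74,-0.65,0],0],
  [60,[0.74,-0.65,0],0],
  [60,[0.74,-0.65,0],0],
  [60,[0.74,-0.65,0],0],
  [60,[0.74,-0.65,0],0],
  [60,[0.74,-0.65,0],0],
  [60,[0.7,-0.65,0.05],0],
  [60,[0.44,-0.35,0.05],0],
  [60,[0,0,0],0],
  [60,[0,0,0],0],
])

```text
time_s: 23.05
tcp_pos: [0.461, -0.2462, 0.1115]
eef_rot: [179.9, -0.0, -135.0]
contact_force: [-0.8, -0.2, 0.6]
gripper_width: 0.0668
```

```bash
python3 go.py caramel:0.0130;python3 wr.py 319 245 .048 pics/w7.png
```

```text
t 23.05 tcp [ 0.461  -0.2462  0.1115] rot [ 1.7994e+02 -3.0000e-02 -1.3502e+02] w 0.0668 F [-0.8 -0.2  0.6] j6 51.6
caramel:0.0130 units [-1.70e-02  1.00e-03  1.97e+00] world [ 0.0005  0.0007 -0.0985]
[318.34352159 248.27607973] [ 287  218   63   61 3010] [ 0.4646 -0.2469  0.048 ]
```

View pics/w7.png

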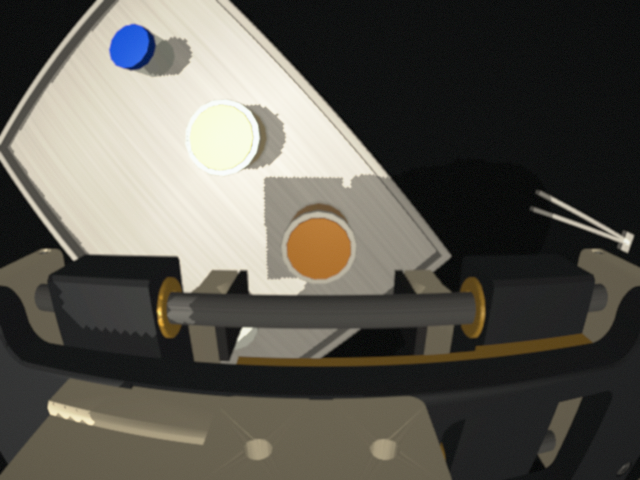

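The caramel pot is at (318,248), golden and inside the tray, so it isn't the red one. Descending and gripping.

apply_moves([
  [60,[-0.03,-0.03,0.3],0],
  [60,[0,0,0.4],0],
  [60,[0,0,0.4],0],
  [60,[0,0,0.4],0],
  [60,[0,0,0.3],0],
  [60,[0,0,0.17],0],
  [60,[0,0,0],0],
  [60,[0,0,0],0],
  [60,[0,0,0],0],
])

```text
time_s: 24.22
tcp_pos: [0.4641, -0.2464, 0.0142]
eef_rot: [-179.9, 0.0, -135.0]
contact_force: [-0.6, -0.7, -0.5]
gripper_width: 0.0668
```

apply_moves([
  [80,[0,0,0],0],
  [100,[0,0,0],0],
  [110,[0,0,0],0],
  [120,[0,0,0],0],
  [140,[0,0,0],0],
  [180,[0,0,0],0],
  [180,[0,0,0],0],
  [180,[0,0,0],0],
], squeeze=20)

```text
time_s: 25.22
tcp_pos: [0.4636, -0.2464, 0.0136]
eef_rot: [180.0, -0.0, -135.0]
contact_force: [-0.6, -0.4, 1.3]
gripper_width: 0.048
```

apply_moves([
  [180,[0,0,-0.1],0],
  [180,[0,0,-0.3],0],
  [180,[0,0,-0.4],0],
  [180,[0,0,-0.4],0],
  [180,[0,0,-0.4],0],
  [180,[0,0,-0.4],0],
  [180,[0,0,0],0],
  [180,[0,0,0],0],
])

```text
time_s: 26.22
tcp_pos: [0.4633, -0.2462, 0.1136]
eef_rot: [180.0, 0.0, -135.0]
contact_force: [-0.1, -0.1, 0.3]
gripper_width: 0.0476
```

```bash
python3 go.py w2:0.112
```

```text
t 26.23 tcp [ 0.4633 -0.2462  0.1136] rot [ 1.80e+02  2.00e-02 -1.35e+02] w 0.0476 F [-0.1 -0.1  0.3] j6 51.6
w2:0.112 units [-7.705  4.821  0.034] world [ 0.102   0.4429 -0.0016]
```

apply_moves([
  [180,[-0.4,0.25,0],0],
  [180,[-0.75,0.47,0],0],
  [180,[-0.85,0.53,0],0],
  [180,[-0.85,0.53,0],0],
  [180,[-0.85,0.53,0],0],
  [180,[-0.85,0.53,0],0],
  [180,[-0.85,0.53,0],0],
  [180,[-0.85,0.53,0],0],
  [180,[-0.75,0.47,0],0],
  [180,[-0.5,0.32,0],0],
  [180,[-0.2,0.13,0],0],
  [180,[0,0,0],0],
])

```text
time_s: 27.72
tcp_pos: [0.565, 0.1962, 0.1129]
eef_rot: [180.0, -0.1, -135.0]
contact_force: [0.5, -0.3, -0.8]
gripper_width: 0.0472
```

apply_moves([
  [180,[0,0,0],0],
])

```text
time_s: 27.85
tcp_pos: [0.5649, 0.1952, 0.1134]
eef_rot: [180.0, -0.0, -135.0]
contact_force: [-0.0, -0.4, -1.0]
gripper_width: 0.0474
```

```bash
python3 go.py w2:0.0176;python3 wr.py 319 320 .048 pics/w8.png
```

```text
t 27.85 tcp [0.5649 0.1952 0.1134] rot [ 1.7999e+02 -5.0000e-02 -1.3504e+02] w 0.0474 F [-0.  -0.4 -1. ] j6 7.2
w2:0.0176 units [-0.029  0.016  1.915] world [ 0.0004  0.0015 -0.0958]
[318.50326513 314.73400087] [ 274  302   90   26 2297] [0.5356 0.2274 0.048 ]
```

View pics/w8.png

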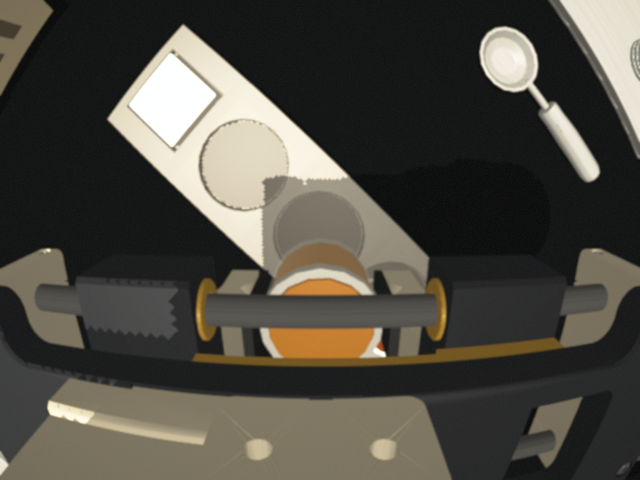

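The caramel pot is held level at about (320,315) over w2. Lowering it.

apply_moves([
  [180,[-0.02,0.01,0.3],0],
  [180,[0,0,0.4],0],
  [180,[0,0,0.4],0],
  [180,[0,0,0.3],0],
  [180,[0,0,0.2],0],
  [180,[0,0,0.1],0],
  [180,[0,0,0.1],0],
  [180,[0,0,0.05],0],
  [180,[0,0,0],0],
])

```text
time_s: 29.02
tcp_pos: [0.5658, 0.1975, 0.0212]
eef_rot: [-180.0, 0.0, -135.0]
contact_force: [-0.4, -0.5, -1.0]
gripper_width: 0.0478
```

apply_moves([
  [180,[0,0,0.02],0],
  [180,[0,0,0.02],0],
  [180,[0,0,0.02],0],
  [180,[0,0,0.01],0],
  [180,[0,0,0.01],0],
  [180,[0,0,0],0],
  [180,[0,0,0],0],
])

```text
time_s: 29.9
tcp_pos: [0.5657, 0.1974, 0.0176]
eef_rot: [-180.0, 0.0, -135.0]
contact_force: [-2.6, -0.5, 5.2]
gripper_width: 0.0476
```

apply_moves([
  [125,[0,0,0],0],
  [110,[0,0,0],0],
  [95,[0,0,0],0],
  [60,[0,0,0],0],
  [60,[0,0,0],0],
  [60,[0,0,-0.2],0],
  [60,[0,0,-0.4],0],
  [60,[0,0,-0.5],0],
  [60,[0,0,-0.5],0],
  [60,[0,0,-0.4],0],
  [60,[0,0,0],0],
  [60,[0,0,0],0],
])

```text
time_s: 31.4
tcp_pos: [0.5654, 0.1973, 0.1169]
eef_rot: [180.0, -0.0, -135.0]
contact_force: [0.8, 0.4, -0.1]
gripper_width: 0.067
```

```bash
python3 go.py cream:0.112;python3 wr.py 320 240 .052 pics/w9.png
```

```text
t 31.4 tcp [0.5654 0.1973 0.1169] rot [ 179.98   -0.   -135.  ] w 0.067 F [ 0.8  0.4 -0.1] j6 7.1
cream:0.112 units [ 6.548 -6.202  0.097] world [-0.0122 -0.4508 -0.0049]
[320.38705281 250.39522998] [ 290  221   62   60 2935] [0.5669 0.1969 0.052 ]
```

View pics/w9.png

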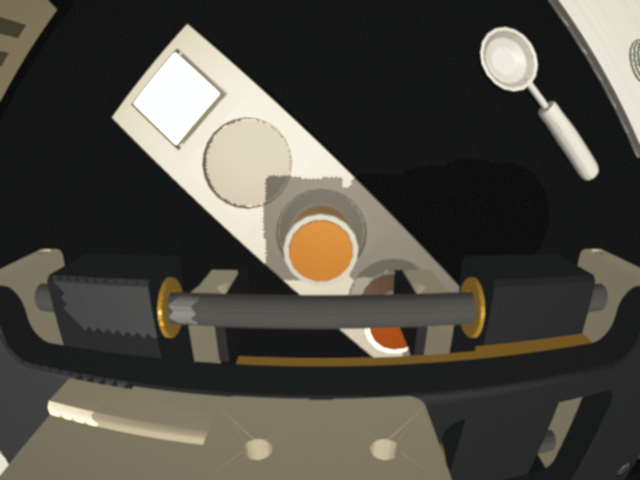

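The caramel pot stands in w2. The cream pot is the last one.

apply_moves([
  [60,[0.4,-0.38,0],0],
  [60,[0.65,-0.62,0],0],
  [60,[0.73,-0.69,0],0],
  [60,[0.73,-0.69,0],0],
  [60,[0.73,-0.69,0],0],
  [60,[0.73,-0.69,0],0],
  [60,[0.73,-0.69,0],0],
  [60,[0.73,-0.69,0],0],
  [60,[0.7,-0.68,0.05],0],
  [60,[0.4,-0.4,0.05],0],
  [60,[0,0,0],0],
  [60,[0,0,0],0],
])

```text
time_s: 32.95
tcp_pos: [0.5544, -0.2531, 0.1113]
eef_rot: [179.9, -0.0, -135.0]
contact_force: [0.1, -0.1, 0.6]
gripper_width: 0.0669
```

```bash
python3 go.py cream:0.0130;python3 wr.py 319 245 .048 pics/w10.png
```

```text
t 32.95 tcp [ 0.5544 -0.2531  0.1113] rot [ 1.7993e+02 -4.0000e-02 -1.3501e+02] w 0.0669 F [ 0.1 -0.1  0.6] j6 51.2
cream:0.0130 units [0.021 0.009 1.966] world [-0.0012 -0.0004 -0.0983]
[321.57722258 249.91499027] [ 290  219   65   62 3082] [ 0.5559 -0.2545  0.048 ]
```

View pics/w10.png

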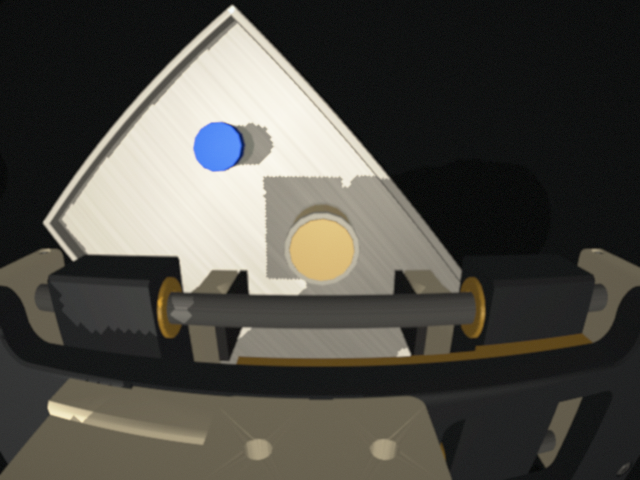

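The cream pot at (322,250) is centred between the fingers.

apply_moves([
  [60,[0,0,0.3],0],
  [60,[0,0,0.4],0],
  [60,[0,0,0.4],0],
  [60,[0,0,0.4],0],
  [60,[0,0,0.3],0],
  [60,[0,0,0.17],0],
  [60,[0,0,0],0],
  [60,[0,0,0],0],
  [60,[0,0,0],0],
])

```text
time_s: 34.12
tcp_pos: [0.5553, -0.2535, 0.0143]
eef_rot: [-179.9, 0.0, -135.0]
contact_force: [-0.2, -0.1, -0.2]
gripper_width: 0.067
```

apply_moves([
  [80,[0,0,0],0],
  [100,[0,0,0],0],
  [110,[0,0,0],0],
  [120,[0,0,0],0],
  [140,[0,0,0],0],
  [180,[0,0,0],0],
  [180,[0,0,0],0],
  [180,[0,0,0],0],
], squeeze=20)

```text
time_s: 35.12
tcp_pos: [0.5548, -0.2534, 0.0136]
eef_rot: [180.0, -0.0, -135.0]
contact_force: [-1.0, -0.5, 0.6]
gripper_width: 0.0476
```

apply_moves([
  [180,[0,0,-0.1],0],
  [180,[0,0,-0.3],0],
  [180,[0,0,-0.4],0],
  [180,[0,0,-0.4],0],
  [180,[0,0,-0.4],0],
  [180,[0,0,-0.4],0],
  [180,[0,0,0],0],
  [180,[0,0,0],0],
])

```text
time_s: 36.12
tcp_pos: [0.5545, -0.2532, 0.1136]
eef_rot: [180.0, 0.0, -135.0]
contact_force: [0.1, -0.0, -1.0]
gripper_width: 0.0476
```

```bash
python3 go.py w1:0.112
```

```text
t 36.12 tcp [ 0.5545 -0.2532  0.1136] rot [ 1.7999e+02  2.0000e-02 -1.3500e+02] w 0.0476 F [ 0.1 -0.  -1. ] j6 51.2
w1:0.112 units [-7.586  5.169  0.034] world [ 0.0855  0.4509 -0.0016]
```

apply_moves([
  [180,[-0.4,0.27,0],0],
  [180,[-0.75,0.5,0],0],
  [180,[-0.84,0.57,0],0],
  [180,[-0.84,0.57,0],0],
  [180,[-0.84,0.57,0],0],
  [180,[-0.84,0.57,0],0],
  [180,[-0.84,0.57,0],0],
  [180,[-0.84,0.57,0],0],
  [180,[-0.74,0.51,0],0],
  [180,[-0.47,0.33,0],0],
  [180,[-0.19,0.14,0],0],
  [180,[0,0,0],0],
])

```text
time_s: 37.62
tcp_pos: [0.64, 0.1977, 0.1129]
eef_rot: [180.0, -0.1, -135.0]
contact_force: [0.5, -0.6, -0.4]
gripper_width: 0.0479
```

apply_moves([
  [180,[0,0,0],0],
  [180,[0,0,0],0],
])

```text
time_s: 37.88
tcp_pos: [0.6402, 0.1966, 0.1137]
eef_rot: [180.0, -0.0, -135.1]
contact_force: [-0.8, -0.0, -0.3]
gripper_width: 0.0478
```

```bash
python3 go.py w1:0.0176;python3 wr.py 319 320 .048 pics/w11.png
```

```text
t 37.88 tcp [0.6402 0.1966 0.1137] rot [ 180.     -0.   -135.06] w 0.0478 F [-0.8 -0.  -0.3] j6 11.2
w1:0.0176 units [-0.012  0.019  1.923] world [-0.0002  0.0011 -0.0961]
[318.55884917 314.59808195] [ 274  302   90   26 2294] [0.6108 0.2289 0.048 ]
```

View pics/w11.png

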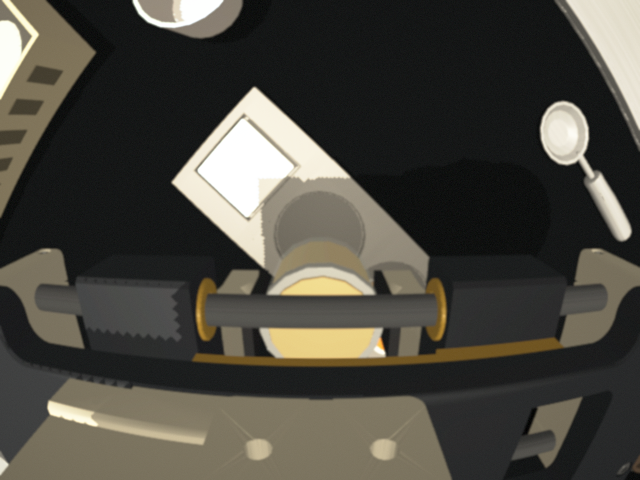

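The cream pot is over w1, beside the white tile at (247,167). Lowering it.

apply_moves([
  [180,[0,0,0.3],0],
  [180,[0,0,0.4],0],
  [180,[0,0,0.4],0],
  [180,[0,0,0.3],0],
  [180,[0,0,0.2],0],
  [180,[0,0,0.1],0],
  [180,[0,0,0.1],0],
  [180,[0,0,0.05],0],
  [180,[0,0,0],0],
])

```text
time_s: 39.05
tcp_pos: [0.6404, 0.1978, 0.0212]
eef_rot: [-180.0, 0.0, -135.0]
contact_force: [0.4, 0.8, -0.9]
gripper_width: 0.0478
```

apply_moves([
  [180,[0,0,0.02],0],
  [180,[0,0,0.02],0],
  [180,[0,0,0.02],0],
  [180,[0,0,0.01],0],
  [180,[0,0,0.01],0],
  [180,[0,0,0],0],
  [180,[0,0,0],0],
])

```text
time_s: 39.92
tcp_pos: [0.6403, 0.1977, 0.0176]
eef_rot: [-180.0, 0.0, -135.0]
contact_force: [-3.1, -0.9, 5.7]
gripper_width: 0.0481
```

apply_moves([
  [125,[0,0,0],0],
  [110,[0,0,0],0],
  [95,[0,0,0],0],
  [60,[0,0,0],0],
  [60,[0,0,0],0],
  [60,[0,0,-0.2],0],
  [60,[0,0,-0.4],0],
  [60,[0,0,-0.5],0],
  [60,[0,0,-0.5],0],
  [60,[0,0,-0.5],0],
  [60,[0,0,-0.5],0],
  [60,[0,0,0],0],
])

```text
time_s: 41.42
tcp_pos: [0.6417, 0.1984, 0.1505]
eef_rot: [-179.9, 0.3, -135.0]
contact_force: [-0.0, 0.0, -0.5]
gripper_width: 0.0671
```

apply_moves([
  [60,[0.3,-0.3,-0.3],0],
  [60,[0.6,-0.6,0],0],
  [60,[0.6,-0.6,0],0],
  [60,[0.6,-0.6,0],0],
  [60,[0.6,-0.6,0],0],
  [60,[0.6,-0.6,0],0],
  [60,[0.6,-0.6,0],0],
  [60,[0.6,-0.6,0],0],
  [60,[0.3,-0.3,0],0],
  [60,[0,0,0],0],
  [60,[0,0,0],0],
])

```text
time_s: 42.8
tcp_pos: [0.6402, -0.1414, 0.162]
eef_rot: [180.0, -0.0, -135.0]
contact_force: [0.6, 0.0, -0.5]
gripper_width: 0.0672
```

Run:
```python
from plant import *
from h import *
from wr import wblob
c=viewer.capture("top");s=viewer.capture("scene")
a=cv2.resize(c["frame"][110:380,170:260],None,fx=2.2,fy=2.2);b=cv2.resize(s["frame"][230:440,250:550],None,fx=1.9,fy=1.9)
o=np.zeros((600,790,3),np.uint8);o[:a.shape[0],:a.shape[1]]=a;o[:b.shape[0],210:210+b.shape[1]]=b
cv2.imwrite("pics/fin.png",o)
W=[(.6403,.199),(.5653,.198),(.4903,.1969),(.4153,.1958)]
for w in W:
    P=[]
    for im in(c,s):
        uv=proj(im,(*w,.052));ce,st=wblob(im["frame"],int(round(uv[0])),int(round(uv[1])),22,16)
        P.append(ray(im,ce,.052));
    o1,d1=rayod(c,proj(c,P[0]));o2,d2=rayod(s,proj(s,P[1]))
    t=np.linalg.lstsq(np.c_[d1,-d2],o2-o1,rcond=None)[0]
    print(w,"top",P[0][:2].round(4),"scene",P[1][:2].round(4),"z tri",(o1+t[0]*d1)[2].round(4))
print(get_state()["time_s"])
```

```text
(0.6403, 0.199) top [0.6409 0.2007] scene [0.6384 0.1983] z tri 0.0555
(0.5653, 0.198) top [0.5665 0.1992] scene [0.5624 0.1982] z tri 0.0552
(0.4903, 0.1969) top [0.4913 0.1978] scene [0.4871 0.198 ] z tri 0.0541
(0.4153, 0.1958) top [0.4153 0.1963] scene [0.4137 0.1949] z tri 0.0541
42.9
```

View pics/fin.png

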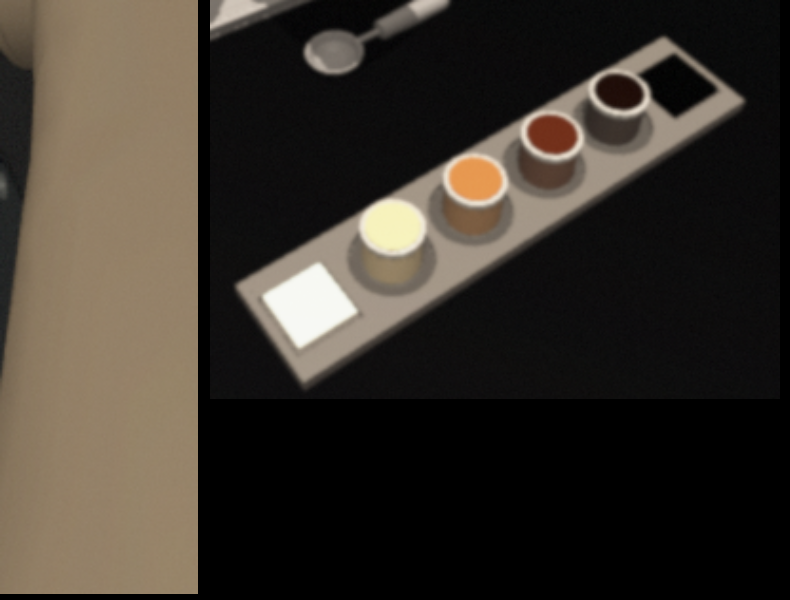

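The scene view shows all four pots standing clear inside their wells: cream (392,225), caramel (476,178), brown (552,134) and dark (619,91), with white and black tiles at the correct ends. The arm hid the tray from the top camera, so I'm discarding the "top" and "z tri" figures. The scene-camera centres are within 3.5 mm of the wells. Handing in.

```bash
python3 -c "
from plant import *
print(close_job())"
```

```text
the job is handed in; nothing more can be done
None
```

The four pots now stand in the shade tray as cream, caramel, brown, dark, from the white tile to the black one, and I've handed the job in. No verdict was reported. The clock read about 43 s of the 99 s allowed.

- **Grip and set-down:** each pot gripped at about 48 mm, its full width. Each was lowered in about 1 mm steps or less until it touched at the expected height with 5–8 N, then released.
- **Final position:** the last scene-camera view shows all four upright and clear of their well edges. Their centres measure within 3.5 mm of the wells, against the 12 mm allowed. Part of that is that camera's own error, which put points about 2 mm low in x throughout.
- **Failed check:** the arm blocked the top camera in the last look, so its positions and the heights worked out from it are not valid. I did not count them. Flat seating rests on the touch-down readings and the scene picture, plus wrist pictures for every pot except cream.
- **Disagreement:** the cameras differed by 2–4 mm on pot and well positions. I aimed between their readings, within the 8 mm of clearance in the wells.

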